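# Clip the pen torch into its charging cradle

## Robot

A 6-joint arm with a two-finger parallel gripper is mounted at the origin on a cart in front of the work surface, level with it; the furniture and walls round the work are solid. World frame = base frame: x ahead of the robot, y to its left, z up, the work surface at z = 0. Lengths are in mm, angles in degrees, forces in N, time in s.
With the tool pointing down it reaches from about 250 to 775 mm from the base axis. Payload 8.9 kg.
Tool frame: the origin (TCP) lies on the centre line of the jaws, within the pads' length; the fingertips stand 8 mm ahead of it and the grasp point (between the pads) lies 11 mm behind it; z points along the fingers, y is the line along which they close (so a half turn about z gives the same grasp; the last joint's range is limited). The gripper opens to 85 mm and grips with 20 to 120 N. Pads are 22 mm wide; open, the fingers measure 114 mm over their backs; the gripper's body (76 mm by 85 mm) begins 54 mm behind the grasp point. The pads swing forward as they close: fully open they stand 13 mm farther back than shut.
Start: joints at [-78.111, 16.656, -8.789, 64.555, 0, 82.019], TCP at [178.444, -493.742, 239.305] pointing down, gripper open.
Joint ranges: [-144.48, 144.48], [-52.06, 99.96], [-74.48, 78.29], [-112.23, 115.85], [-86.99, 84.42], [-180, 180]. Speed limits (degrees/s): [127.2, 127.2, 159.86, 180, 180, 180].

## Interface

Orientations are given as a 3x3 rotation matrix whose columns are the frame's x, y, z axes.
In Python, from station import env, grab_frame, hand_in gives the robot as it stands.
- The arm moves only by the tool drive_tool, never from a script. Its argument "increments" is a list of rows, each an object of numbers: "jaw": the finger opening in m, from 0 to 0.0854; "dx", "dy", "dz": the shift along the tool's x, y, z in m; "wx", "wy", "wz": the turn, a rotation vector about the tool's x, y, z in rad. In form: [{"jaw": .., "dx": .., "dy": .., "dz": .., "wx": .., "wy": .., "wz": ..}, ...]. A call has 1 to 20 rows; each row shifts and turns the commanded pose from where the row before left it, along the tool's axes as they then stand; what a row does not reach is not made up. A row lasts 1/8 s, in which the tool goes at most 62.5 mm and 10.7 degrees, less where a joint would pass 70% of its speed; a pose out of reach is approached as far as the arm can. A call is refused whole if a number of a shift passes 0.0625 or a number of a turn 0.188, either way. A call with a gripper value outside its range is refused whole. The fingers move at their own pace and stop on an object; the grip force is fixed at half the most. Time passes only in rows, so rows that do not move let the fingers close. It gives the time, the measured TCP pose, the force, the opening and the grip force at its end, in the units of the state.
- env.get_state(): the state, without advancing time (a new reading comes with each control period).
- grab_frame(name): name is "scene" or "top" or "wrist"; returns a dict with "color" (420x560x3 uint8, blue, green, red), "vfov" (degrees; the focal length in pixels is half the picture's height over the tangent of half this angle, whatever the lens; pixels are square), "cx", "cy" (the principal point, pixels), "world_from_camera" (4x4, takes a point from camera to world coordinates). Camera axes: x right, y down, z forward; pixel columns grow to the right and rows downward; lengths in mm; the calibration is good to about 2 mm. A picture is of the moment at which its call begins. There is no depth.
- hand_in(): hands the job in; it is judged then, once.
The state is a dict: "clock": time; "q": joint angles; "joint_vel": joint speeds; "effort": joint torques, N m; "eef_pos": TCP position; "tcp_rot": TCP orientation; "force": force on the tool from outside, world axes, zero at the start; "moment": the same for the moment, N m; "gripper_width": finger opening in mm; "grip_force": force on a finger pad.
Only numpy, scipy, OpenCV 4.12 (cv2) and the standard library are available. Lean on these libraries where they do the work, as an engineer would, in place of code of your own. Each camera call takes 0.05 s, during which the arm holds its last target. There are 200 camera calls.

## Task

Put the pen torch on charge: press it sideways from above into the two spring clips of the charging cradle until it has snapped fully home in both, with its tail (the short dark end) towards the contact post, and ease it along in the clips until the tail lightly presses in the sprung contact pin on the post and stays against it. How far that pin sticks out is not known: go by feel, press slowly, do not force the clips or ram the pin; leave the vial and the roll of plaster between them where they are, and let go.

Things in the scene. Friction and masses are not known exactly. Their poses are not given: they have to be found in the camera images.
- penlight: Loose pen torch lying on the table, 170 mm long, about 90 g: aluminium barrel 18 mm in diameter, a dark hexagonal piece at each end (22 mm across flats, 25.4 across corners). Origin on the axis at half length, 11 mm above the table as it lies; x runs along the axis from tail to head. The bare barrel runs from x = -71 to +57 mm. Its roll about x does not matter
- penlight_tail (a point): centre of the pen torch's tail end face (x = -85 mm in its frame); the tail is the shorter dark end, 14 mm long, with a small brass dot
- penlight_head (a point): centre of the pen torch's head end face (x = +85 mm in its frame); the head is the longer dark end, 28 mm long, with a white lens
- cradle: Charging cradle fixed on the table: grey base 210 x 60 x 10 mm (x = -113 to +97) with two steel spring clips, at x = -40 and +40 mm, each 10 mm long along x and up to 59 mm high, and a post at its -x end. 70 mm are free between the clips. Origin on the table midway between the clips, x along the base away from the post, z up. Over 45 N of contact force on it (pinch of the jaws included) is too much; the hexagonal ends do not pass the clips
- cradle_seat (a point): point on the axis of the seated barrel midway between the clips: 42 mm above the cradle's origin, same axes. Clip lips are 11.4 mm apart: the barrel meets them with its axis 57 mm above the table, needs 7 to 20 N in all to pass, has snapped in below 49 mm and rests on two rigid saddles at 42 mm, where resistance turns hard; it then slides along x at 2 to 10 N, more if pressed down
- contact_post: rigid post, 26 wide, 12 thick, 52 mm high; origin on its face to +x, at x = -95 mm, 42 mm up in the cradle's frame, same axes. Out of the face sticks a brass pin for the tail, its tip at x = 4 to 16 mm here (set anew each time, not measured), sprung 0.6 N/mm, 2.5 mm travel, then rigid; over 15 N harms it. Press the torch in with its origin at cradle x = +9 to +22 mm, then slide
- vial_1: bystander: small loose vial, 24 mm in diameter, 49 mm high, standing between the pen torch and the cradle; origin at the centre of its foot
- plaster_roll_1: bystander: loose roll of plaster, 52 mm in diameter, 25 mm high, lying between the pen torch and the cradle; origin at the centre of its underside

How it is judged:
By the outcome, as a careful person would: the job done as asked, in the order asked, and still so for the second after the job is handed in, with the robot touching nothing.
It also fails if it takes over 72 s, if anything falls off the work surface, if the arm or the gripper's body presses on something with over 40 N, if the wrist force passes 120 N, or if a joint passes its speed limit or range.

## Working session

There is one attempt and no reset: what is moved stays moved. The work goes in short steps, Python scripts to look and compute and a tool call to move; the robot and the scene stay as the last step left them, time stands still between calls to the robot, and variables do not carry over. Pictures are saved under pics/ and viewed, at most 12 in all, crops included, and the job is handed in when it is done.

Besides the shell and the picture viewer there is one more tool, called after ">>>" by a JSON object that holds its "api" and its "payload", one argument or row to a line. drive_tool: Moves the arm, as the interface text tells. Its arguments: {"type":"object","properties":{"increments":{"type":"array","items":{"type":"object","properties":{"jaw":{"type":"number"},"dx":{"type":"number"},"dy":{"type":"number"},"dz":{"type":"number"},"wx":{"type":"number"},"wy":{"type":"number"},"wz":{"type":"number"}}}}},"required":["increments"]}

```bash
mkdir -p pics; ls
python3 - <<'E'
from station import env, grab_frame
import cv2, numpy as np
s=env.get_state(); print(s)
for n in ("scene","top"):
    f=grab_frame(n); cv2.imwrite(f"pics/{n}0.png",f["color"]); print(n,f["vfov"],f["cx"],f["cy"],np.round(f["world_from_camera"],3).tolist())
E
```

```text
pics
{'clock': 0.0, 'q': array([-7.81103549e+01,  1.66887268e+01, -8.83169381e+00,  6.45553557e+01,
       -8.89784195e-04,  8.20212715e+01]), 'joint_vel': array([-0.00682633,  0.01759259, -0.11842681, -0.00561465, -0.03791034,
       -0.00124005]), 'effort': array([-1.26254081e-04, -5.37139070e+01,  3.31371367e+01,  1.58803153e-02,
       -1.27307208e-04,  1.52829080e-05]), 'eef_pos': array([ 178.35652733, -493.30839295,  238.73006589]), 'tcp_rot': array([[ 9.40475888e-01,  3.39860296e-01, -2.87677114e-04],
       [ 3.39860376e-01, -9.40475017e-01,  1.29097281e-03],
       [ 1.68197261e-04, -1.31189885e-03, -9.99999125e-01]]), 'force': array([-0.00846645, -0.24244066, -0.43954883]), 'moment': array([ 0.02581072, -0.0018902 ,  0.0075512 ]), 'grip_force': 0.0, 'gripper_width': 85.26200243459223}
scene 44.38256048648018 284.0100821442978 218.22977864969877 [[-0.888, -0.281, 0.364, 62.664], [-0.459, 0.57, -0.681, 840.731], [-0.016, -0.772, -0.636, 853.268], [0.0, 0.0, 0.0, 1.0]]
top 46.77048598963456 274.1998994073104 208.76170036345772 [[0.006, -0.996, 0.091, 436.955], [-1.0, -0.008, -0.014, -6.237], [0.015, -0.091, -0.996, 1168.798], [0.0, 0.0, 0.0, 1.0]]
```

View pics/scene0.png

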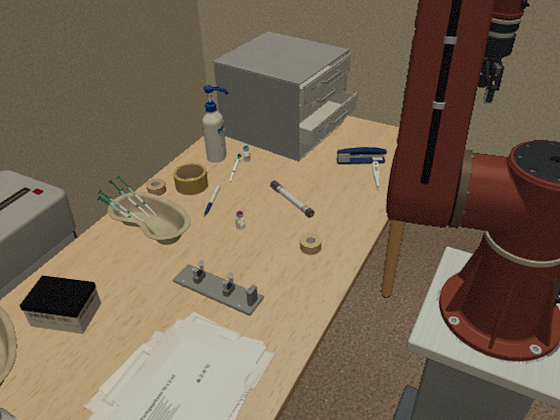

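View pics/top0.png

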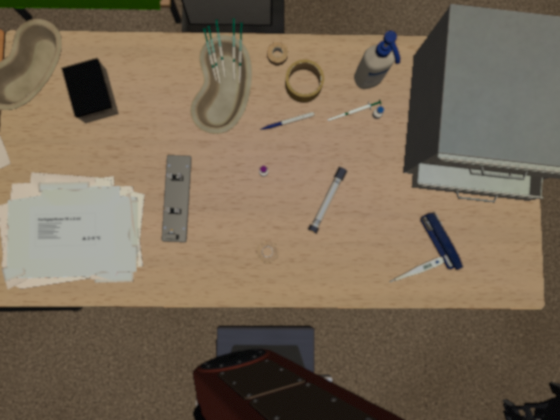

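The scene view shows the cradle (175–262, 265–310; post at 252,293), torch (272–312, 182–215), vial (240,220) and plaster roll (311,243). The top view shows the cradle (163–190, 155–242; post at the lower end), torch from (341,172) to (314,229), vial (264,170) and roll (268,253).

```bash
cat > h.py <<'E'
import numpy as np, cv2
from station import env, grab_frame
def ray(f,u,v):
    F=f["color"].shape[0]/2/np.tan(np.radians(f["vfov"]/2)); T=np.array(f["world_from_camera"])
    return T[:3,3], T[:3,:3]@np.array([(u-f["cx"])/F,(v-f["cy"])/F,1])
def onz(f,u,v,z):
    o,d=ray(f,u,v); return o+d*(z-o[2])/d[2]
def proj(f,p):
    F=f["color"].shape[0]/2/np.tan(np.radians(f["vfov"]/2)); T=np.array(f["world_from_camera"])
    c=T[:3,:3].T@(np.array(p)-T[:3,3]); return F*c[0]/c[2]+f["cx"],F*c[1]/c[2]+f["cy"]
E
python3 - <<'E'
from h import *
t=grab_frame("top"); s=grab_frame("scene")
def crop(im,x,y,w,h): return cv2.resize(im[y:y+h,x:x+w],(400,300),interpolation=cv2.INTER_CUBIC)
m=np.vstack([np.hstack([crop(t["color"],276,163,100,75),crop(s["color"],255,168,80,60)]),
 np.hstack([crop(t["color"],110,150,133,100),crop(s["color"],165,250,107,80)])])
cv2.imwrite("pics/m.png",m)
for n,(u,v,z) in dict(end_far=(343,169,11),end_near=(313,231,11),c_tl=(167,155,10),c_tr=(190,156,10),c_bl=(163,241,10),c_br=(186,242,10),vial=(264,170,49),roll=(268,253,25)).items(): print(n,onz(t,u,v,z).round())
for n,(u,v,z) in dict(vial=(240,227,0),end1=(273,182,11),end2=(312,214,11)).items(): print("s",n,onz(s,u,v,z).round())
E
```

```text
end_far [ 641. -189.   11.]
end_near [ 491. -116.   11.]
c_tl [672. 237.  10.]
c_tr [670. 181.  10.]
c_bl [464. 241.  10.]
c_br [462. 186.  10.]
vial [630.   2.  49.]
roll [438.  -9.  25.]
s vial [635.   8.   0.]
s end1 [ 646. -191.   11.]
s end2 [ 487. -109.   11.]
```

View pics/m.png

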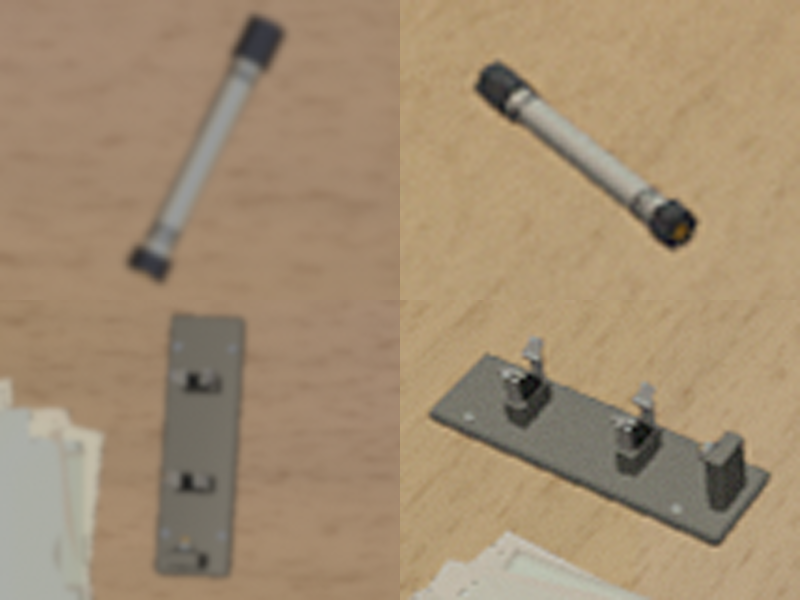

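The crop shows the brass dot on the near (small x) end, so that end is the tail. The head points away from the robot. The cradle's post and brass pin are also on the near side, so the turn needed is small.

>>> {"api": "drive_tool", "payload": {
  "increments": [
    {"dx": 0.04, "dy": -0.0158},
    {"dx": 0.04, "dy": -0.0158},
    {"dx": 0.04, "dy": -0.0158},
    {"dx": 0.04, "dy": -0.0158},
    {"dx": 0.04, "dy": -0.0158},
    {"dx": 0.04, "dy": -0.0158},
    {"dx": 0.04, "dy": -0.0158},
    {"dx": 0.04, "dy": -0.0158},
    {"dx": 0.04, "dy": -0.0158},
    {"dx": 0.04, "dy": -0.0158},
    {"dx": 0.04, "dy": -0.0158},
    {"dx": 0.04, "dy": -0.0158}
  ]
}}

```text
invalid input
```

>>> {"api": "drive_tool", "payload": {
  "increments": [
    {"wz": -0.18},
    {"wz": -0.18},
    {"wz": -0.18},
    {"wz": -0.18},
    {"wz": -0.18},
    {"wz": -0.18},
    {"wz": -0.18},
    {"wz": -0.18},
    {"wz": -0.18},
    {"wz": -0.18},
    {"wz": -0.18},
    {"wz": -0.18},
    {"wz": -0.18},
    {},
    {}
  ]
}}

```text
invalid input
```

Run:
```python
from h import *
f=grab_frame("wrist"); cv2.imwrite("pics/w1.png",f["color"]); np.save("w1.npy",f,allow_pickle=True)
s=env.get_state(); print(s["clock"],s["eef_pos"],s["tcp_rot"][:,0],s["q"].round(1)); print(f["world_from_camera"].round(2).tolist())
```

```text
0.25 [ 178.42662717 -493.54893681  239.03875773] [9.40466288e-01 3.39886948e-01 1.52300766e-04] [-78.1  16.7  -8.8  64.6   0.   82. ]
[[0.34, -0.9, -0.26, 246.22], [-0.94, -0.33, -0.1, -469.35], [0.0, 0.28, -0.96, 372.06], [0.0, 0.0, 0.0, 1.0]]
```

View pics/w1.png

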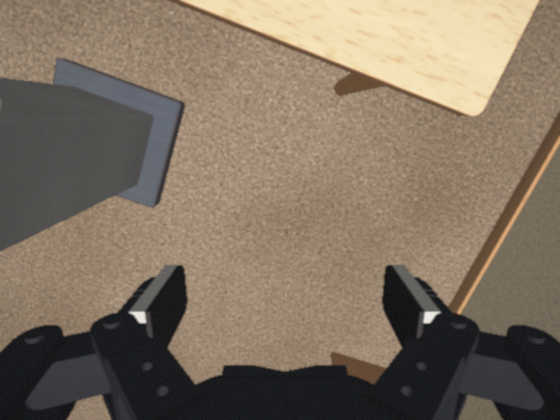

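The moves were refused and the arm hasn't moved; the picture shows only the floor and the table edge. I'll retry with all the fields filled in.

>>> {"api": "drive_tool", "payload": {
  "increments": [
    {"jaw": 0.085, "dx": 0.04, "dy": -0.0158, "dz": 0, "wx": 0, "wy": 0, "wz": 0},
    {"jaw": 0.085, "dx": 0.04, "dy": -0.0158, "dz": 0, "wx": 0, "wy": 0, "wz": 0},
    {"jaw": 0.085, "dx": 0.04, "dy": -0.0158, "dz": 0, "wx": 0, "wy": 0, "wz": 0},
    {"jaw": 0.085, "dx": 0.04, "dy": -0.0158, "dz": 0, "wx": 0, "wy": 0, "wz": 0},
    {"jaw": 0.085, "dx": 0.04, "dy": -0.0158, "dz": 0, "wx": 0, "wy": 0, "wz": 0},
    {"jaw": 0.085, "dx": 0.04, "dy": -0.0158, "dz": 0, "wx": 0, "wy": 0, "wz": 0},
    {"jaw": 0.085, "dx": 0.04, "dy": -0.0158, "dz": 0, "wx": 0, "wy": 0, "wz": 0},
    {"jaw": 0.085, "dx": 0.04, "dy": -0.0158, "dz": 0, "wx": 0, "wy": 0, "wz": 0},
    {"jaw": 0.085, "dx": 0.04, "dy": -0.0158, "dz": 0, "wx": 0, "wy": 0, "wz": 0},
    {"jaw": 0.085, "dx": 0.04, "dy": -0.0158, "dz": 0, "wx": 0, "wy": 0, "wz": 0},
    {"jaw": 0.085, "dx": 0.04, "dy": -0.0158, "dz": 0, "wx": 0, "wy": 0, "wz": 0},
    {"jaw": 0.085, "dx": 0.04, "dy": -0.0158, "dz": 0, "wx": 0, "wy": 0, "wz": 0}
  ]
}}

```text
clock: 1.75
eef_pos: [566.4, -151.2, 239.2]
tcp_rot: [[0.94, 0.34, -0.0], [0.34, -0.94, -0.0], [-0.0, 0.0, -1.0]]
force: [0.3, -0.6, 0.4]
gripper_width: 84.6
grip_force: 0.0
```

>>> {"api": "drive_tool", "payload": {
  "increments": [
    {"jaw": 0.085, "dx": 0, "dy": 0, "dz": 0, "wx": 0, "wy": 0, "wz": -0.18},
    {"jaw": 0.085, "dx": 0, "dy": 0, "dz": 0, "wx": 0, "wy": 0, "wz": -0.18},
    {"jaw": 0.085, "dx": 0, "dy": 0, "dz": 0, "wx": 0, "wy": 0, "wz": -0.18},
    {"jaw": 0.085, "dx": 0, "dy": 0, "dz": 0, "wx": 0, "wy": 0, "wz": -0.18},
    {"jaw": 0.085, "dx": 0, "dy": 0, "dz": 0, "wx": 0, "wy": 0, "wz": -0.18},
    {"jaw": 0.085, "dx": 0, "dy": 0, "dz": 0, "wx": 0, "wy": 0, "wz": -0.18},
    {"jaw": 0.085, "dx": 0, "dy": 0, "dz": 0, "wx": 0, "wy": 0, "wz": -0.18},
    {"jaw": 0.085, "dx": 0, "dy": 0, "dz": 0, "wx": 0, "wy": 0, "wz": -0.18},
    {"jaw": 0.085, "dx": 0, "dy": 0, "dz": 0, "wx": 0, "wy": 0, "wz": -0.18},
    {"jaw": 0.085, "dx": 0, "dy": 0, "dz": 0, "wx": 0, "wy": 0, "wz": -0.18},
    {"jaw": 0.085, "dx": 0, "dy": 0, "dz": 0, "wx": 0, "wy": 0, "wz": -0.18},
    {"jaw": 0.085, "dx": 0, "dy": 0, "dz": 0, "wx": 0, "wy": 0, "wz": -0.18},
    {"jaw": 0.085, "dx": 0, "dy": 0, "dz": 0, "wx": 0, "wy": 0, "wz": -0.18},
    {"jaw": 0.085, "dx": 0, "dy": 0, "dz": 0, "wx": 0, "wy": 0, "wz": 0}
  ]
}}

```text
clock: 3.5
eef_pos: [565.3, -152.2, 239.1]
tcp_rot: [[-0.898, 0.44, -0.0], [0.44, 0.898, 0.0], [0.0, 0.0, -1.0]]
force: [-0.7, -0.4, -0.0]
gripper_width: 84.8
grip_force: 0.0
```

Run:
```python
from h import *
f=grab_frame("wrist"); cv2.imwrite("pics/w2.png",f["color"]); np.save("w2.npy",f,allow_pickle=True)
s=env.get_state(); print(s["clock"],s["eef_pos"],s["tcp_rot"][:,0],s["q"].round(1)); print(f["world_from_camera"].round(2).tolist())
```

```text
3.55 [ 565.37355327 -152.2511883   239.19246737] [-8.96591988e-01  4.42857481e-01  2.42173162e-04] [-22.2  23.3   0.9  67.6   0.    4.1]
[[0.44, 0.86, 0.25, 501.74], [0.9, -0.42, -0.12, -120.83], [-0.0, 0.28, -0.96, 372.27], [0.0, 0.0, 0.0, 1.0]]
```

View pics/w2.png

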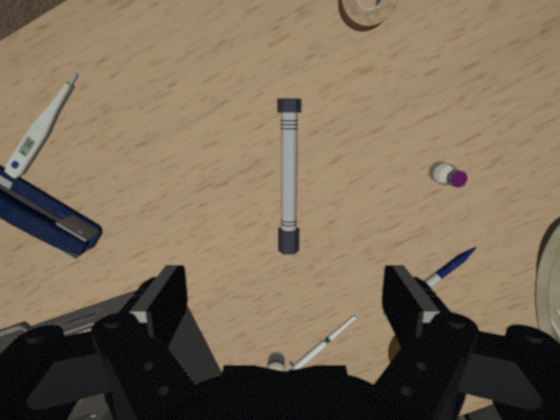

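The torch lies nearly along the picture's columns: tail end at (289,99), head end at (289,254). Next I'll measure it by contour.

Run:
```python
from h import *
f=np.load("w2.npy",allow_pickle=True).item(); im=f["color"]
dark=((im.max(2)<75)).astype(np.uint8); dark[:,:265]=0; dark[:,315:]=0; dark[:85]=0; dark[265:]=0
n,l,st,c=cv2.connectedComponentsWithStats(dark)
E=[]
for i in range(1,n):
    if st[i,4]>80: print(st[i],c[i]); E.append((st[i],c[i]))
E.sort(key=lambda e:e[1][1])
(a,ca),(b,cb)=E[0],E[-1]
# end faces: upper edge of hex ~ z 11..22 ; use piece centres at top surface z~20
A=onz(f,ca[0],ca[1],18);B=onz(f,cb[0],cb[1],18)
print("pieces",A,B,"len",np.linalg.norm(B-A),"expect 149")
d=(B-A)/np.linalg.norm(B-A); print("yaw",np.degrees(np.arctan2(d[1],d[0])),"centre",A+78*d,B-71*d)
g=(A+78*d+B-71*d)/2-4*d
s=env.get_state(); R=s["tcp_rot"]; e=g-s["eef_pos"]; e[2]=0
print("grasp",g,"tool delta",R.T@e, "yawtool",np.degrees(np.arctan2(R[1,0],R[0,0])))
```

```text
[278  99  23  13 284] [289.         104.76760563]
[279 228  20  26 440] [288.46590909 241.13863636]
pieces [ 498.04479556 -113.713252     18.        ] [ 631.34259716 -178.97911218   18.        ] len 148.41811350560732 expect 149
yaw -26.087499161473822 centre [ 568.09843173 -148.01322371   18.        ] [ 567.57582577 -147.75734306   18.        ]
grasp [ 564.24463459 -146.12631048   18.        ] tool delta [3.72462741e+00 4.99156645e+00 8.67576820e-04] yawtool 153.71365686947803
```

>>> {"api": "drive_tool", "payload": {
  "increments": [
    {"jaw": 0.085, "dx": 0.004, "dy": 0.005, "dz": 0.03, "wx": 0, "wy": 0, "wz": 0},
    {"jaw": 0.085, "dx": 0, "dy": 0, "dz": 0.035, "wx": 0, "wy": 0, "wz": 0},
    {"jaw": 0.07, "dx": 0, "dy": 0, "dz": 0.035, "wx": 0, "wy": 0, "wz": 0},
    {"jaw": 0.06, "dx": 0, "dy": 0, "dz": 0.035, "wx": 0, "wy": 0, "wz": 0},
    {"jaw": 0.05, "dx": 0, "dy": 0, "dz": 0.03, "wx": 0, "wy": 0, "wz": 0},
    {"jaw": 0.05, "dx": 0, "dy": 0, "dz": 0.025, "wx": 0, "wy": 0, "wz": 0},
    {"jaw": 0.05, "dx": 0, "dy": 0, "dz": 0.02, "wx": 0, "wy": 0, "wz": 0},
    {"jaw": 0.05, "dx": 0, "dy": 0, "dz": 0.01, "wx": 0, "wy": 0, "wz": 0},
    {"jaw": 0.05, "dx": 0, "dy": 0, "dz": 0.006, "wx": 0, "wy": 0, "wz": 0},
    {"jaw": 0.05, "dx": 0, "dy": 0, "dz": 0, "wx": 0, "wy": 0, "wz": 0}
  ]
}}

```text
clock: 4.8
eef_pos: [564.1, -146.1, 13.5]
tcp_rot: [[-0.898, 0.44, 0.0], [0.44, 0.898, -0.0], [-0.0, 0.0, -1.0]]
force: [0.5, 1.0, 0.4]
gripper_width: 50.2
grip_force: 0.0
```

>>> {"api": "drive_tool", "payload": {
  "increments": [
    {"jaw": 0.04, "dx": 0, "dy": 0, "dz": 0.002, "wx": 0, "wy": 0, "wz": 0},
    {"jaw": 0.03, "dx": 0, "dy": 0, "dz": 0, "wx": 0, "wy": 0, "wz": 0},
    {"jaw": 0.022, "dx": 0, "dy": 0, "dz": 0, "wx": 0, "wy": 0, "wz": 0},
    {"jaw": 0.01, "dx": 0, "dy": 0, "dz": 0, "wx": 0, "wy": 0, "wz": 0},
    {"jaw": 0, "dx": 0, "dy": 0, "dz": 0, "wx": 0, "wy": 0, "wz": 0},
    {"jaw": 0, "dx": 0, "dy": 0, "dz": 0, "wx": 0, "wy": 0, "wz": 0},
    {"jaw": 0, "dx": 0, "dy": 0, "dz": 0, "wx": 0, "wy": 0, "wz": 0},
    {"jaw": 0, "dx": 0, "dy": 0, "dz": 0, "wx": 0, "wy": 0, "wz": 0}
  ]
}}

```text
clock: 5.8
eef_pos: [564.2, -146.1, 11.8]
tcp_rot: [[-0.898, 0.439, 0.0], [0.439, 0.898, -0.0], [-0.0, 0.0, -1.0]]
force: [-1.6, 0.2, 5.6]
gripper_width: 15.5
grip_force: 58.5
```

>>> {"api": "drive_tool", "payload": {
  "increments": [
    {"jaw": 0, "dx": 0, "dy": 0, "dz": -0.005, "wx": 0, "wy": 0, "wz": 0},
    {"jaw": 0, "dx": 0, "dy": 0, "dz": -0.015, "wx": 0, "wy": 0, "wz": 0},
    {"jaw": 0, "dx": 0, "dy": 0, "dz": -0.03, "wx": 0, "wy": 0, "wz": 0},
    {"jaw": 0, "dx": 0, "dy": 0, "dz": -0.03, "wx": 0, "wy": 0, "wz": 0},
    {"jaw": 0, "dx": 0, "dy": 0, "dz": -0.03, "wx": 0, "wy": 0, "wz": 0},
    {"jaw": 0, "dx": 0, "dy": 0, "dz": -0.02, "wx": 0, "wy": 0, "wz": 0},
    {"jaw": 0, "dx": 0, "dy": 0, "dz": -0.01, "wx": 0, "wy": 0, "wz": 0},
    {"jaw": 0, "dx": 0, "dy": 0, "dz": 0, "wx": 0, "wy": 0, "wz": 0}
  ]
}}

```text
clock: 6.8
eef_pos: [564.4, -146.1, 152.0]
tcp_rot: [[-0.898, 0.439, 0.001], [0.439, 0.898, -0.0], [-0.001, 0.0, -1.0]]
force: [-0.4, 0.3, -1.3]
gripper_width: 15.7
grip_force: 58.6
```

Run:
```python
from h import *
f=grab_frame("wrist"); np.save("w3.npy",f,allow_pickle=True)
s=grab_frame("scene"); np.save("s3.npy",s,allow_pickle=True); t=grab_frame("top"); np.save("t3.npy",t,allow_pickle=True)
a=cv2.resize(f["color"],(400,300)); 
def crop(im,x,y,w,h): return cv2.resize(im[y:y+h,x:x+w],(400,300),interpolation=cv2.INTER_CUBIC)
cv2.imwrite("pics/w3.png",np.vstack([np.hstack([a,crop(s["color"],220,80,187,140)]),np.hstack([crop(t["color"],130,145,133,100),crop(f["color"],190,60,200,150)])]))
st=env.get_state(); print(st["clock"],st["eef_pos"],st["gripper_width"],st["force"],st["moment"])
```

```text
6.95 [ 563.46743539 -145.81599372  150.44135858] 15.225785911587208 [-0.40778158  0.38436638 -1.1420034 ] [-0.05426241  0.03108626  0.02305505]
```

View pics/w3.png

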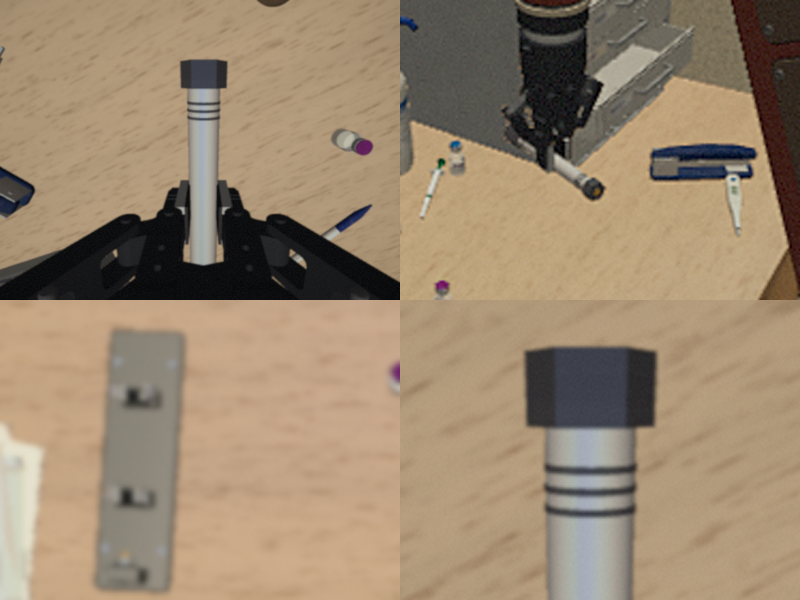

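The torch is gripped squarely, with its tail hex at (203,75) in the upper-left panel and the rings on the tail side. Now I'll measure the cradle from the top view.

Run:
```python
from h import *
f=np.load("t3.npy",allow_pickle=True).item(); im=f["color"]
b,g,r=[im[...,i].astype(int) for i in range(3)]
m=((abs(r-b)<32)&(g<140)).astype(np.uint8); m[:,:155]=0;m[:,200:]=0;m[:148]=0;m[250:]=0
m=cv2.morphologyEx(m,cv2.MORPH_CLOSE,np.ones((9,9)))
c=max(cv2.findContours(m,cv2.RETR_EXTERNAL,cv2.CHAIN_APPROX_NONE)[0],key=cv2.contourArea)
R=cv2.minAreaRect(c); P=cv2.boxPoints(R); print(R)
W=np.array([onz(f,*p,10) for p in P]); W=W[np.argsort(W[:,0])]; print(W.round(1))
n=W[:2].mean(0);fa=W[2:].mean(0); d=(fa-n)/np.linalg.norm(fa-n); print("len",np.linalg.norm(fa-n),"yaw",np.degrees(np.arctan2(d[1],d[0])),"origin",n+113*d,fa-97*d)
```

```text
((176.1491241455078, 198.20147705078125), (23.939329147338867, 85.69941711425781), 3.521453380584717)
[[463.1 187.3  10. ]
 [466.2 244.   10. ]
 [669.3 179.4  10. ]
 [672.3 237.   10. ]]
len 206.26030831575943 yaw -2.0679060818151958 origin [577.58792241 211.58431909  10.        ] [573.85066616 211.71926188  10.        ]
```

>>> {"api": "drive_tool", "payload": {
  "increments": [
    {"jaw": 0, "dx": 0, "dy": 0, "dz": -0.02, "wx": 0, "wy": 0, "wz": -0.146},
    {"jaw": 0, "dx": 0, "dy": 0, "dz": -0.02, "wx": 0, "wy": 0, "wz": -0.146},
    {"jaw": 0, "dx": 0, "dy": 0, "dz": -0.01, "wx": 0, "wy": 0, "wz": -0.146},
    {"jaw": 0, "dx": 0, "dy": 0.03, "dz": 0, "wx": 0, "wy": 0, "wz": 0},
    {"jaw": 0, "dx": 0, "dy": 0.04, "dz": 0, "wx": 0, "wy": 0, "wz": 0},
    {"jaw": 0, "dx": 0, "dy": 0.04, "dz": 0, "wx": 0, "wy": 0, "wz": 0},
    {"jaw": 0, "dx": 0, "dy": 0.04, "dz": 0, "wx": 0, "wy": 0, "wz": 0},
    {"jaw": 0, "dx": 0, "dy": 0.04, "dz": 0, "wx": 0, "wy": 0, "wz": 0},
    {"jaw": 0, "dx": 0, "dy": 0.04, "dz": 0, "wx": 0, "wy": 0, "wz": 0},
    {"jaw": 0, "dx": 0, "dy": 0.02, "dz": 0, "wx": 0, "wy": 0, "wz": 0},
    {"jaw": 0, "dx": 0, "dy": 0, "dz": 0, "wx": 0, "wy": 0, "wz": 0},
    {"jaw": 0, "dx": 0, "dy": 0, "dz": 0, "wx": 0, "wy": 0, "wz": 0}
  ]
}}

```text
clock: 8.45
eef_pos: [568.2, 103.0, 201.0]
tcp_rot: [[-1.0, 0.017, -0.001], [0.017, 1.0, -0.001], [0.001, -0.001, -1.0]]
force: [-0.2, -0.3, -0.8]
gripper_width: 15.3
grip_force: 58.7
```

Run:
```python
from h import *
f=grab_frame("wrist"); np.save("w4.npy",f,allow_pickle=True)
cv2.imwrite("pics/w4.png",f["color"])
st=env.get_state(); print(st["clock"],st["eef_pos"],st["tcp_rot"][:,0],f["world_from_camera"].round(2).tolist())
```

```text
8.5 [568.25667651 102.80147666 201.08962592] [-9.99839327e-01  1.79216283e-02  3.67803411e-04] [[0.02, 0.96, 0.28, 497.31], [1.0, -0.02, -0.01, 104.26], [-0.0, 0.28, -0.96, 334.11], [0.0, 0.0, 0.0, 1.0]]
```

View pics/w4.png

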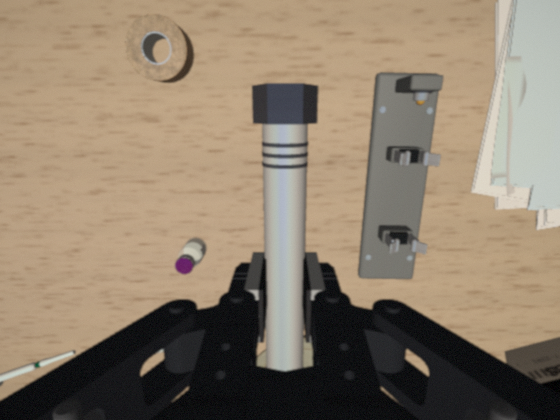

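The wrist view has the base with its left edge running (376,73)–(360,277), clips at (408,157) and (403,240), post at (420,82), and pin around (421,98). The tail end face is at row 85.

```bash
cat > meas.py <<'E'
from h import *
def cradle(f,box):
    x0,x1,y0,y1=box
    im=f["color"]; b,g,r=[im[...,i].astype(int) for i in range(3)]
    m=((abs(r-b)<22)&(g<120)).astype(np.uint8)
    M=np.zeros_like(m); M[y0:y1,x0:x1]=m[y0:y1,x0:x1]; return M
E
python3 - <<'E'
from meas import *
f=np.load("w4.npy",allow_pickle=True).item(); M=cradle(f,(345,460,60,290))
im=f["color"]
L=[];Rr=[]
for v in range(110,260,3):
    u=np.where(M[v])[0]
    # left edge: first run of 5
    for x in u:
        if M[v,x:x+5].all(): L.append((x-.5,v)); break
L=np.array(L); W=np.array([onz(f,*p,10) for p in L]); p=np.polyfit(W[:,0],W[:,1],1); res=W[:,1]-np.polyval(p,W[:,0]); k=abs(res)<2
p=np.polyfit(W[k,0],W[k,1],1); print("left edge yaw",np.degrees(np.arctan(p[0])),"y@575",np.polyval(p,575),k.sum(),len(k))
bot=[];top=[]
for u in range(372,408,3):
    v=np.where(M[:,u])[0]; v=v[v>250]; bot.append(onz(f,u,v.max()+.5,10))
for u in range(382,396,2):
    v=np.where(M[:,u])[0]; top.append(onz(f,u,v.min()-.5,10))
print("bot",np.mean(bot,0),"top",np.mean(top,0))
# right edge
for v in (125,140,180,200,215,265): 
    u=np.where(M[v,:])[0]; print(v, onz(f,u[u<436].max()+.5,v,10).round(1))
st=env.get_state(); print(st["eef_pos"])
z=st["eef_pos"][2]
print("tail edge",onz(f,285,85,z+6), "at axis z",onz(f,285,85,z))
for v in (180,220): print([onz(f,u,v,z)[:2].round(1) for u in (263,307)])
c=lambda x,y,w,h:cv2.resize(im[y:y+h,x:x+w],(800,600),interpolation=cv2.INTER_CUBIC)
cv2.imwrite("pics/c4.png",c(330,60,130,98))
E
```

```text
left edge yaw -10.436737586514349 y@575 216.35833305584032 8 48
bot [670.97371806 213.44073543  10.        ] top [464.98604628 198.25448899  10.        ]
125 [511.8 243.5  10. ]
140 [525.7 243.1  10. ]
180 [564.5 241.3  10. ]
200 [584.9 241.4  10. ]
215 [600.7 241.   10. ]
265 [656.5 239.   10. ]
[568.25667651 102.80147666 201.08962592]
tail edge [488.19595739 104.52512534 207.08962592] at axis z [487.76537208 104.5375153  201.08962592]
[array([523.8,  95. ]), array([524.1, 112.9])]
[array([540.9,  94.4]), array([541.2, 112.9])]
```

View pics/c4.png

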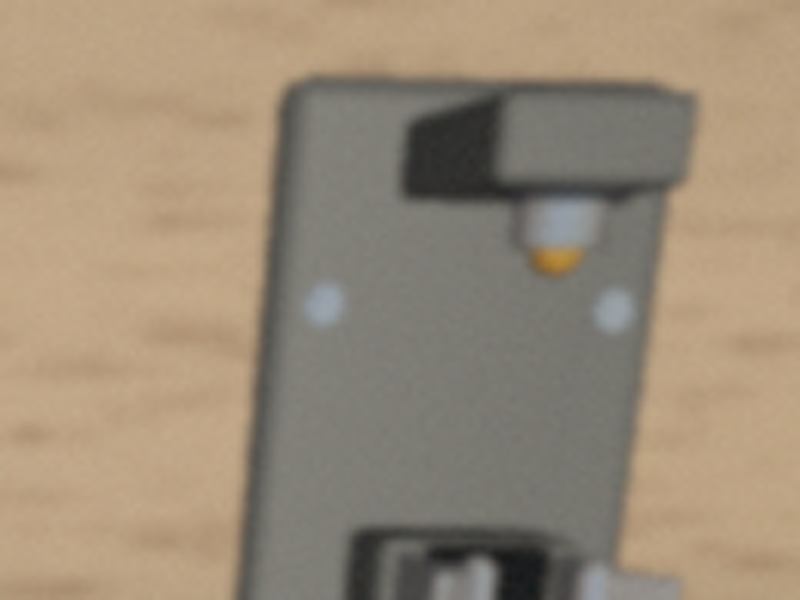

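Run:
```python
from meas import *
f=np.load("w4.npy",allow_pickle=True).item(); im=f["color"]
g=cv2.GaussianBlur(im,(3,3),0)[...,2].astype(float)  # red: wood bright, base dark
def edge(v,a,b,s):
    d=np.diff(g[v,a:b])*s; i=np.argmax(d); return a+i+.5
L=[];R=[]
for v in range(100,262,4):
    L.append(onz(f,edge(v,352,385,-1),v,10)); 
    if not(140<v<172 or 228<v<256): R.append(onz(f,edge(v,405,445,1),v,10))
for n,W in(("L",L),("R",R)):
    W=np.array(W); k=np.ones(len(W),bool)
    for _ in range(4):
        p=np.polyfit(W[k,0],W[k,1],1); r=W[:,1]-np.polyval(p,W[:,0]); k=abs(r)<max(.7,1.5*np.median(abs(r)))
    print(n,np.degrees(np.arctan(p[0])),np.polyval(p,576),k.sum(),len(k))
print("pin tip",onz(f,420.3,104.7,42),"post face top",onz(f,427,90.1,52))
c=lambda x,y,w,h:cv2.resize(im[y:y+h,x:x+w],(400,400),interpolation=cv2.INTER_CUBIC)
cv2.imwrite("pics/c5.png",np.hstack([c(380,130,64,64),c(376,212,64,64)]))
```

```text
L -2.06274149854457 182.6636170590212 41 41
R -1.984445668618625 242.3230984302989 28 28
pin tip [493.70417355 217.75816108  42.        ] post face top [482.77675083 218.1224939   52.        ]
```

View pics/c5.png

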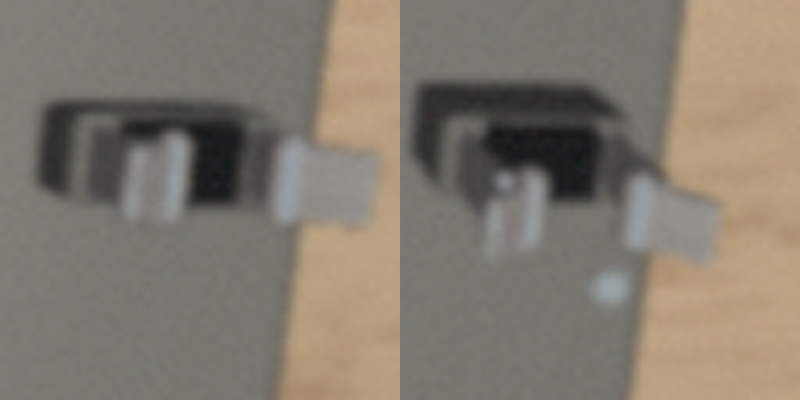

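The clip lips show gap centres at about (417,158) and (405.6,245.6).

Run:
```python
from h import *
f=np.load("w4.npy",allow_pickle=True).item()
for z in (52,56,59): print(z,onz(f,417,158,z).round(1),onz(f,405.6,245.6,z).round(1), "gapw",(onz(f,424,158,z)-onz(f,410.1,158,z)).round(1))
o=np.array([576,212.5]);a=np.radians(-2.02);d=np.array([np.cos(a),np.sin(a)])
print("expected clips",o-40*d,o+40*d,"post face",o-95*d)
```

```text
52 [536.8 215.3  52. ] [616.3 212.6  52. ] gapw [ 0.2 11.7  0. ]
56 [536.2 213.7  56. ] [614.7 211.   56. ] gapw [ 0.2 11.6  0. ]
59 [535.8 212.6  59. ] [613.4 209.9  59. ] gapw [ 0.2 11.4  0. ]
expected clips [536.02485664 213.90993391] [615.97514336 211.09006609] post face [481.05903453 215.84859304]
```

>>> {"api": "drive_tool", "payload": {
  "increments": [
    {"jaw": 0, "dx": 0, "dy": 0, "dz": 0, "wx": 0, "wy": 0, "wz": 0.0166},
    {"jaw": 0, "dx": -0.0034, "dy": 0.0295, "dz": 0, "wx": 0, "wy": 0, "wz": 0},
    {"jaw": 0, "dx": -0.006, "dy": 0.04, "dz": 0, "wx": 0, "wy": 0, "wz": 0},
    {"jaw": 0, "dx": -0.006, "dy": 0.04, "dz": 0, "wx": 0, "wy": 0, "wz": 0},
    {"jaw": 0, "dx": 0, "dy": 0, "dz": 0.02, "wx": 0, "wy": 0, "wz": 0},
    {"jaw": 0, "dx": 0, "dy": 0, "dz": 0.04, "wx": 0, "wy": 0, "wz": 0},
    {"jaw": 0, "dx": 0, "dy": 0, "dz": 0.04, "wx": 0, "wy": 0, "wz": 0},
    {"jaw": 0, "dx": 0, "dy": 0, "dz": 0.026, "wx": 0, "wy": 0, "wz": 0},
    {"jaw": 0, "dx": 0, "dy": 0, "dz": 0, "wx": 0, "wy": 0, "wz": 0},
    {"jaw": 0, "dx": 0, "dy": 0, "dz": 0, "wx": 0, "wy": 0, "wz": 0}
  ]
}}

```text
clock: 9.75
eef_pos: [588.1, 212.6, 76.5]
tcp_rot: [[-0.999, 0.034, 0.001], [0.034, 0.999, 0.0], [-0.001, 0.0, -1.0]]
force: [-0.4, -1.0, -0.1]
gripper_width: 15.7
grip_force: 58.8
```

Run:
```python
from h import *
f=grab_frame("wrist"); s=grab_frame("scene"); np.save("w6.npy",f,allow_pickle=True)
cr=lambda im,x,y,w,h:cv2.resize(im[y:y+h,x:x+w],(400,300),interpolation=cv2.INTER_CUBIC)
cv2.imwrite("pics/w6.png",np.hstack([cr(f["color"],0,0,560,420),cr(s["color"],160,240,120,90)]))
st=env.get_state(); print(st["clock"],st["eef_pos"],st["tcp_rot"].round(4),st["force"],st["moment"])
```

```text
9.85 [588.43892752 212.90588466  76.93456569] [[-9.994e-01  3.380e-02  2.500e-03]
 [ 3.380e-02  9.994e-01  5.000e-04]
 [-2.500e-03  6.000e-04 -1.000e+00]] [-0.16601775 -0.19984357 -0.83959596] [ 0.03730168  0.02026873 -0.01203475]
```

View pics/w6.png

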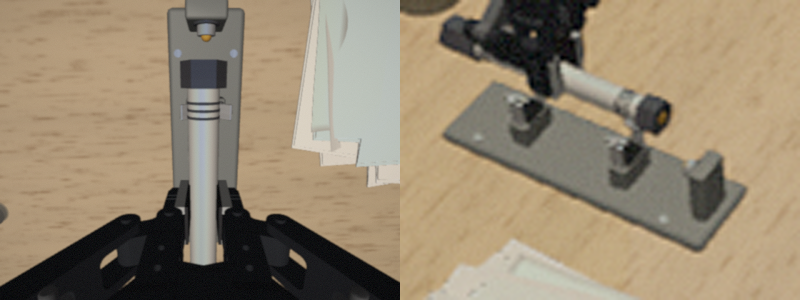

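The torch hovers over the cradle. In the half-size wrist panel the far clip's lips show at columns 182–190 and 222–231, the barrel at 189–219, and the pin at (206,38) ahead of the tail. I'll check the lateral fit.

Run:
```python
from h import *
f=np.load("w6.npy",allow_pickle=True).item(); im=f["color"]
g=cv2.GaussianBlur(im,(3,3),0).mean(2)
for v in (150,154,158): print(v,[int(x) for x in g[v,246:334]])
B=[]
for v in (190,205,220,235):
    d=np.diff(g[v,240:330]); l=240+np.argmax(d[:40])+.5; r=240+40+np.argmin(d[40:])+.5; B.append(onz(f,(l+r)/2,v,76.1)); print(v,l,r,B[-1])
s=env.get_state(); print("pin ahead:",onz(f,287,57,42), "tail",onz(f,285,84,78))
```

```text
150 [124, 123, 123, 123, 123, 125, 131, 138, 138, 130, 123, 120, 120, 120, 117, 111, 109, 116, 130, 141, 149, 154, 159, 164, 167, 169, 172, 173, 174, 176, 176, 176, 176, 176, 177, 177, 177, 178, 179, 180, 179, 179, 179, 179, 178, 177, 175, 172, 170, 167, 164, 161, 156, 151, 147, 142, 134, 126, 116, 106, 103, 112, 127, 136, 138, 139, 139, 138, 138, 139, 140, 140, 140, 140, 141, 142, 144, 139, 126, 116, 115, 116, 117, 117, 116, 114, 109, 101]
154 [123, 123, 123, 123, 122, 122, 129, 139, 141, 134, 126, 122, 122, 122, 116, 102, 81, 66, 63, 68, 73, 79, 86, 92, 96, 101, 106, 109, 111, 113, 116, 118, 118, 118, 117, 117, 117, 119, 123, 125, 124, 121, 118, 117, 116, 116, 115, 114, 111, 106, 103, 99, 95, 87, 80, 75, 69, 61, 55, 52, 59, 82, 110, 130, 137, 139, 138, 138, 138, 139, 139, 139, 139, 139, 140, 142, 143, 136, 123, 114, 114, 116, 117, 118, 116, 114, 108, 100]
158 [122, 122, 123, 123, 122, 121, 126, 136, 138, 132, 124, 120, 120, 120, 119, 118, 118, 122, 129, 135, 140, 142, 143, 144, 146, 146, 146, 145, 142, 141, 141, 141, 140, 137, 134, 132, 132, 132, 133, 133, 132, 132, 132, 132, 132, 134, 136, 137, 137, 137, 138, 137, 135, 132, 129, 126, 121, 115, 108, 103, 104, 115, 128, 135, 137, 137, 137, 137, 138, 139, 139, 140, 140, 140, 142, 144, 142, 133, 119, 111, 112, 116, 117, 117, 116, 112, 106, 98]
190 264.5 303.5 [548.20275465 213.81828822  76.1       ]
205 264.5 302.5 [554.58987491 213.39528361  76.1       ]
220 265.5 302.5 [561.1629974  213.38228557  76.1       ]
235 265.5 302.5 [567.90837934 213.15536047  76.1       ]
pin ahead: [493.27447167 217.01648408  42.        ] tail [507.54084358 215.55884821  78.        ]
```

Run:
```python
from h import *
f=np.load("w6.npy",allow_pickle=True).item()
for z in (55,59): print(onz(f,252.5,154,z),onz(f,323.5,154,z),onz(f,288,154,z))
```

```text
[535.6407736  199.68816706  55.        ] [536.73252766 232.40161831  55.        ] [536.18666552 216.04533891  55.        ]
[535.15946501 200.0847719   59.        ] [536.22295381 231.95127935  59.        ] [535.69122392 216.01846029  59.        ]
```

Run:
```python
from h import *
f=np.load("w6.npy",allow_pickle=True).item(); g=cv2.GaussianBlur(f["color"],(3,3),0)[...,2].astype(float)
for v in range(30,240,20):
    d=np.diff(g[v,220:370]); l=220+np.argmin(d[:50])+.5; r=220+90+np.argmax(d[90:])+.5
    a,b=onz(f,l,v,10),onz(f,r,v,10); print(v,l,r,a[:2].round(1),b[:2].round(1),((a+b)/2)[:2].round(2))
im=f["color"]; cr=im[130:180,236:346]; cv2.imwrite("pics/c6.png",cv2.resize(cr,(770,350),interpolation=cv2.INTER_CUBIC))
```

```text
30 233.5 341.5 [474.4 189. ] [476.4 247.2] [475.39 218.08]
50 234.5 341.5 [484.3 188.8] [486.2 247.3] [485.23 218.06]
70 235.5 340.5 [494.4 188.6] [496.4 246.9] [495.38 217.75]
90 235.5 339.5 [504.9 187.8] [506.8 246.5] [505.85 217.15]
110 236.5 338.5 [515.7 187.6] [517.6 246.1] [516.66 216.82]
130 237.5 337.5 [526.9 187.3] [528.8 245.6] [527.84 216.48]
150 237.5 336.5 [538.4 186.5] [540.4 245.2] [539.38 215.82]
170 238.5 335.5 [550.4 186.2] [552.3 244.7] [551.33 215.45]
190 239.5 334.5 [562.7 185.9] [564.7 244.2] [563.7  215.07]
210 240.5 333.5 [575.5 185.6] [577.5 243.7] [576.51 214.67]
230 240.5 332.5 [588.8 184.7] [590.7 243.2] [589.77 213.94]
```

View pics/c6.png

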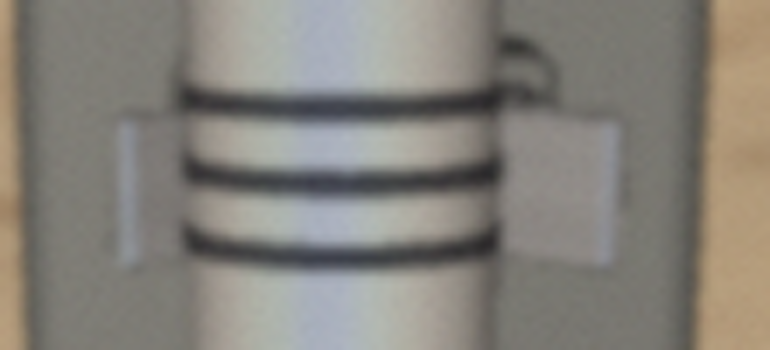

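Measured in the same close view, the lips span columns 253–324.5 (centre 288.7) and the barrel centre is about 1.8 mm short of that. I'll shift +1.8 mm in y and descend to just above the lips.

>>> {"api": "drive_tool", "payload": {
  "increments": [
    {"jaw": 0, "dx": 0, "dy": 0.0018, "dz": 0.004, "wx": 0, "wy": 0, "wz": 0},
    {"jaw": 0, "dx": 0, "dy": 0, "dz": 0.006, "wx": 0, "wy": 0, "wz": 0},
    {"jaw": 0, "dx": 0, "dy": 0, "dz": 0.005, "wx": 0, "wy": 0, "wz": 0},
    {"jaw": 0, "dx": 0, "dy": 0, "dz": 0.002, "wx": 0, "wy": 0, "wz": 0},
    {"jaw": 0, "dx": 0, "dy": 0, "dz": 0, "wx": 0, "wy": 0, "wz": 0},
    {"jaw": 0, "dx": 0, "dy": 0, "dz": 0, "wx": 0, "wy": 0, "wz": 0}
  ]
}}

```text
clock: 10.6
eef_pos: [587.4, 214.6, 58.3]
tcp_rot: [[-0.999, 0.033, 0.0], [0.033, 0.999, -0.0], [-0.0, -0.0, -1.0]]
force: [-0.6, -0.4, -1.1]
gripper_width: 15.5
grip_force: 58.7
```

>>> {"api": "drive_tool", "payload": {
  "increments": [
    {"jaw": 0, "dx": 0, "dy": 0, "dz": 0.001, "wx": 0, "wy": 0, "wz": 0},
    {"jaw": 0, "dx": 0, "dy": 0, "dz": 0.001, "wx": 0, "wy": 0, "wz": 0},
    {"jaw": 0, "dx": 0, "dy": 0, "dz": 0.001, "wx": 0, "wy": 0, "wz": 0},
    {"jaw": 0, "dx": 0, "dy": 0, "dz": 0, "wx": 0, "wy": 0, "wz": 0}
  ]
}}

```text
clock: 11.1
eef_pos: [588.3, 214.7, 56.7]
tcp_rot: [[-0.999, 0.033, 0.002], [0.033, 0.999, 0.0], [-0.002, 0.0, -1.0]]
force: [-1.1, -2.4, 10.1]
gripper_width: 15.8
grip_force: 59.9
```

>>> {"api": "drive_tool", "payload": {
  "increments": [
    {"jaw": 0, "dx": 0, "dy": -0.0004, "dz": 0.001, "wx": 0, "wy": 0, "wz": 0},
    {"jaw": 0, "dx": 0, "dy": 0, "dz": 0.001, "wx": 0, "wy": 0, "wz": 0},
    {"jaw": 0, "dx": 0, "dy": 0, "dz": 0, "wx": 0, "wy": 0, "wz": 0}
  ]
}}

```text
clock: 11.48
eef_pos: [588.9, 214.6, 55.3]
tcp_rot: [[-0.999, 0.033, 0.004], [0.033, 0.999, 0.001], [-0.004, 0.001, -1.0]]
force: [-0.4, -1.2, 15.3]
gripper_width: 15.5
grip_force: 60.4
```

>>> {"api": "drive_tool", "payload": {
  "increments": [
    {"jaw": 0, "dx": 0, "dy": 0, "dz": 0.001, "wx": 0, "wy": 0, "wz": 0},
    {"jaw": 0, "dx": 0, "dy": 0, "dz": 0.001, "wx": 0, "wy": 0, "wz": 0},
    {"jaw": 0, "dx": 0, "dy": 0, "dz": 0, "wx": 0, "wy": 0, "wz": 0}
  ]
}}

```text
clock: 11.85
eef_pos: [589.3, 214.6, 53.5]
tcp_rot: [[-0.999, 0.034, 0.004], [0.034, 0.999, 0.001], [-0.004, 0.001, -1.0]]
force: [-0.6, -1.7, 14.6]
gripper_width: 15.6
grip_force: 60.5
```

>>> {"api": "drive_tool", "payload": {
  "increments": [
    {"jaw": 0, "dx": 0, "dy": 0, "dz": 0.001, "wx": 0, "wy": 0, "wz": 0},
    {"jaw": 0, "dx": 0, "dy": 0, "dz": 0.001, "wx": 0, "wy": 0, "wz": 0},
    {"jaw": 0, "dx": 0, "dy": 0, "dz": 0.001, "wx": 0, "wy": 0, "wz": 0},
    {"jaw": 0, "dx": 0, "dy": 0, "dz": 0, "wx": 0, "wy": 0, "wz": 0}
  ]
}}

```text
clock: 12.35
eef_pos: [589.3, 214.5, 49.9]
tcp_rot: [[-0.999, 0.034, 0.004], [0.034, 0.999, 0.001], [-0.004, 0.001, -1.0]]
force: [1.1, -0.4, 7.9]
gripper_width: 16.0
grip_force: 59.8
```

>>> {"api": "drive_tool", "payload": {
  "increments": [
    {"jaw": 0, "dx": 0, "dy": 0, "dz": 0.001, "wx": 0, "wy": 0, "wz": 0},
    {"jaw": 0, "dx": 0, "dy": 0, "dz": 0.001, "wx": 0, "wy": 0, "wz": 0},
    {"jaw": 0, "dx": 0, "dy": 0, "dz": 0.001, "wx": 0, "wy": 0, "wz": 0},
    {"jaw": 0, "dx": 0, "dy": 0, "dz": 0, "wx": 0, "wy": 0, "wz": 0}
  ]
}}

```text
clock: 12.85
eef_pos: [587.3, 214.3, 44.8]
tcp_rot: [[-0.999, 0.033, -0.0], [0.033, 0.999, 0.0], [0.0, 0.0, -1.0]]
force: [3.3, 0.9, -4.7]
gripper_width: 16.0
grip_force: 58.6
```

Snapped in; now down to the saddles.

>>> {"api": "drive_tool", "payload": {
  "increments": [
    {"jaw": 0, "dx": 0, "dy": 0, "dz": 0.001, "wx": 0, "wy": 0, "wz": 0},
    {"jaw": 0, "dx": 0, "dy": 0, "dz": 0.0005, "wx": 0, "wy": 0, "wz": 0},
    {"jaw": 0, "dx": 0, "dy": 0, "dz": 0, "wx": 0, "wy": 0, "wz": 0},
    {"jaw": 0, "dx": 0, "dy": 0, "dz": 0, "wx": 0, "wy": 0, "wz": 0}
  ]
}}

```text
clock: 13.35
eef_pos: [586.7, 214.2, 43.4]
tcp_rot: [[-0.999, 0.033, -0.001], [0.033, 0.999, -0.0], [0.001, -0.0, -1.0]]
force: [-0.3, 2.1, -6.1]
gripper_width: 15.6
grip_force: 58.6
```

>>> {"api": "drive_tool", "payload": {
  "increments": [
    {"jaw": 0, "dx": 0, "dy": 0, "dz": 0.0005, "wx": 0, "wy": 0, "wz": 0},
    {"jaw": 0, "dx": 0, "dy": 0, "dz": 0.0005, "wx": 0, "wy": 0, "wz": 0},
    {"jaw": 0, "dx": 0, "dy": 0, "dz": 0, "wx": 0, "wy": 0, "wz": 0},
    {"jaw": 0, "dx": 0, "dy": 0, "dz": 0, "wx": 0, "wy": 0, "wz": 0}
  ]
}}

```text
clock: 13.85
eef_pos: [587.2, 214.2, 42.8]
tcp_rot: [[-0.999, 0.033, -0.0], [0.033, 0.999, -0.0], [0.0, -0.0, -1.0]]
force: [-1.5, 0.6, -2.9]
gripper_width: 15.9
grip_force: 59.1
```

>>> {"api": "drive_tool", "payload": {
  "increments": [
    {"jaw": 0, "dx": 0, "dy": 0, "dz": 0.0005, "wx": 0, "wy": 0, "wz": 0},
    {"jaw": 0, "dx": 0, "dy": 0, "dz": 0, "wx": 0, "wy": 0, "wz": 0},
    {"jaw": 0, "dx": 0, "dy": 0, "dz": 0, "wx": 0, "wy": 0, "wz": 0}
  ]
}}

```text
clock: 14.22
eef_pos: [587.3, 214.3, 42.7]
tcp_rot: [[-0.999, 0.033, 0.0], [0.033, 0.999, 0.0], [-0.0, 0.0, -1.0]]
force: [-3.5, 0.7, 5.7]
gripper_width: 15.8
grip_force: 59.7
```

>>> {"api": "drive_tool", "payload": {
  "increments": [
    {"jaw": 0, "dx": 0, "dy": 0, "dz": 0.0005, "wx": 0, "wy": 0, "wz": 0},
    {"jaw": 0, "dx": 0, "dy": 0, "dz": 0, "wx": 0, "wy": 0, "wz": 0},
    {"jaw": 0, "dx": 0, "dy": 0, "dz": 0, "wx": 0, "wy": 0, "wz": 0}
  ]
}}

```text
clock: 14.6
eef_pos: [587.3, 214.3, 42.6]
tcp_rot: [[-0.999, 0.033, 0.0], [0.033, 0.999, 0.0], [-0.0, 0.0, -1.0]]
force: [-5.5, 0.3, 10.1]
gripper_width: 15.8
grip_force: 60.3
```

Resistance has turned hard at the saddle height. I'll ease off the downward pressure and slide slowly towards the post.

>>> {"api": "drive_tool", "payload": {
  "increments": [
    {"jaw": 0, "dx": 0, "dy": 0, "dz": -0.0007, "wx": 0, "wy": 0, "wz": 0},
    {"jaw": 0, "dx": 0.0005, "dy": 0, "dz": 0, "wx": 0, "wy": 0, "wz": 0},
    {"jaw": 0, "dx": 0.0005, "dy": 0, "dz": 0, "wx": 0, "wy": 0, "wz": 0},
    {"jaw": 0, "dx": 0.0005, "dy": 0, "dz": 0, "wx": 0, "wy": 0, "wz": 0},
    {"jaw": 0, "dx": 0.0005, "dy": 0, "dz": 0, "wx": 0, "wy": 0, "wz": 0},
    {"jaw": 0, "dx": 0, "dy": 0, "dz": 0, "wx": 0, "wy": 0, "wz": 0}
  ]
}}

```text
clock: 15.35
eef_pos: [586.1, 214.4, 42.7]
tcp_rot: [[-0.999, 0.034, 0.002], [0.034, 0.999, 0.0], [-0.002, 0.0, -1.0]]
force: [4.7, 0.7, 1.0]
gripper_width: 15.9
grip_force: 59.5
```

>>> {"api": "drive_tool", "payload": {
  "increments": [
    {"jaw": 0, "dx": 0.0005, "dy": 0, "dz": 0, "wx": 0, "wy": 0, "wz": 0},
    {"jaw": 0, "dx": 0.0005, "dy": 0, "dz": 0, "wx": 0, "wy": 0, "wz": 0},
    {"jaw": 0, "dx": 0.0005, "dy": 0, "dz": 0, "wx": 0, "wy": 0, "wz": 0},
    {"jaw": 0, "dx": 0.0005, "dy": 0, "dz": 0, "wx": 0, "wy": 0, "wz": 0}
  ]
}}

```text
clock: 15.85
eef_pos: [583.8, 214.5, 42.7]
tcp_rot: [[-0.999, 0.033, 0.001], [0.033, 0.999, 0.0], [-0.001, 0.0, -1.0]]
force: [5.0, 0.6, 1.3]
gripper_width: 15.6
grip_force: 59.5
```

>>> {"api": "drive_tool", "payload": {
  "increments": [
    {"jaw": 0, "dx": 0.0005, "dy": 0, "dz": 0, "wx": 0, "wy": 0, "wz": 0},
    {"jaw": 0, "dx": 0.0005, "dy": 0, "dz": 0, "wx": 0, "wy": 0, "wz": 0},
    {"jaw": 0, "dx": 0.0005, "dy": 0, "dz": 0, "wx": 0, "wy": 0, "wz": 0},
    {"jaw": 0, "dx": 0.0005, "dy": 0, "dz": 0, "wx": 0, "wy": 0, "wz": 0}
  ]
}}

```text
clock: 16.35
eef_pos: [581.8, 214.5, 42.8]
tcp_rot: [[-0.999, 0.033, 0.001], [0.033, 0.999, 0.0], [-0.001, 0.0, -1.0]]
force: [5.3, -0.8, 1.3]
gripper_width: 15.3
grip_force: 59.5
```

>>> {"api": "drive_tool", "payload": {
  "increments": [
    {"jaw": 0, "dx": 0.0005, "dy": 0, "dz": 0, "wx": 0, "wy": 0, "wz": 0},
    {"jaw": 0, "dx": 0.0005, "dy": 0, "dz": 0, "wx": 0, "wy": 0, "wz": 0},
    {"jaw": 0, "dx": 0.0005, "dy": 0, "dz": 0, "wx": 0, "wy": 0, "wz": 0},
    {"jaw": 0, "dx": 0.0005, "dy": 0, "dz": 0, "wx": 0, "wy": 0, "wz": 0}
  ]
}}

```text
clock: 16.85
eef_pos: [579.8, 214.6, 42.7]
tcp_rot: [[-0.999, 0.033, 0.001], [0.033, 0.999, 0.0], [-0.001, 0.0, -1.0]]
force: [5.0, -0.4, 1.6]
gripper_width: 15.4
grip_force: 59.5
```

Run:
```python
from h import *
f=grab_frame("wrist"); im=f["color"]; np.save("w7.npy",f,allow_pickle=True)
cv2.imwrite("pics/w7.png",cv2.resize(im[0:135,195:375],(800,600),interpolation=cv2.INTER_CUBIC))
print(env.get_state()["eef_pos"])
# brass (orange) pixels and tail dark top edge
h=cv2.cvtColor(im,cv2.COLOR_BGR2HSV); k=(h[...,0]<28)&(h[...,0]>8)&(h[...,1]>130)&(h[...,2]>90); k[:, :260]=0;k[:,315:]=0
v,u=np.where(k); print("brass",len(v),(v.min(),v.max(),u.min(),u.max()) if len(v) else None)
g=im.mean(2); print([int(x) for x in g[30:130,287]])
```

```text
[579.72226097 214.60044078  42.75487216]
brass 141 (np.int64(58), np.int64(68), np.int64(277), np.int64(293))
[67, 67, 68, 73, 69, 57, 54, 90, 134, 149, 149, 151, 151, 151, 151, 150, 152, 150, 151, 149, 149, 151, 151, 150, 149, 144, 124, 105, 118, 130, 126, 122, 122, 116, 111, 102, 93, 83, 87, 103, 116, 122, 124, 122, 122, 124, 123, 124, 123, 123, 123, 123, 112, 90, 75, 71, 69, 68, 68, 71, 69, 66, 70, 68, 69, 71, 68, 69, 69, 69, 67, 68, 68, 69, 68, 70, 68, 70, 70, 68, 70, 73, 70, 73, 72, 70, 73, 72, 72, 72, 72, 70, 74, 96, 137, 170, 181, 183, 183, 182]
```

Run:
```python
from h import *
f=np.load("w7.npy",allow_pickle=True).item()
print(f["world_from_camera"][:3,3],onz(f,285,67.5,42),[onz(f,287,82.5,z)[0] for z in(42,53)])
```

```text
[508.74364072 216.91921835 175.77041583] [493.24884174 217.6364924   42.        ] [np.float64(498.49915348829455), np.float64(499.34156216913124)]
```

>>> {"api": "drive_tool", "payload": {
  "increments": [
    {"jaw": 0, "dx": 0.0005, "dy": 0, "dz": 0, "wx": 0, "wy": 0, "wz": 0},
    {"jaw": 0, "dx": 0.0005, "dy": 0, "dz": 0, "wx": 0, "wy": 0, "wz": 0},
    {"jaw": 0, "dx": 0.0005, "dy": 0, "dz": 0, "wx": 0, "wy": 0, "wz": 0},
    {"jaw": 0, "dx": 0.0005, "dy": 0, "dz": 0, "wx": 0, "wy": 0, "wz": 0},
    {"jaw": 0, "dx": 0.0005, "dy": 0, "dz": 0, "wx": 0, "wy": 0, "wz": 0},
    {"jaw": 0, "dx": 0.0005, "dy": 0, "dz": 0, "wx": 0, "wy": 0, "wz": 0},
    {"jaw": 0, "dx": 0.0003, "dy": 0, "dz": 0, "wx": 0, "wy": 0, "wz": 0},
    {"jaw": 0, "dx": 0.0003, "dy": 0, "dz": 0, "wx": 0, "wy": 0, "wz": 0}
  ]
}}

```text
clock: 17.9
eef_pos: [576.2, 214.7, 42.8]
tcp_rot: [[-0.999, 0.033, 0.001], [0.033, 0.999, 0.0], [-0.001, 0.0, -1.0]]
force: [5.1, 1.1, 1.9]
gripper_width: 15.6
grip_force: 59.5
```

>>> {"api": "drive_tool", "payload": {
  "increments": [
    {"jaw": 0, "dx": 0.0003, "dy": 0, "dz": 0, "wx": 0, "wy": 0, "wz": 0},
    {"jaw": 0, "dx": 0.0003, "dy": 0, "dz": 0, "wx": 0, "wy": 0, "wz": 0}
  ]
}}

```text
clock: 18.15
eef_pos: [575.6, 214.8, 42.7]
tcp_rot: [[-0.999, 0.033, 0.001], [0.033, 0.999, 0.0], [-0.001, 0.0, -1.0]]
force: [4.4, 0.6, 0.7]
gripper_width: 15.5
grip_force: 59.5
```

>>> {"api": "drive_tool", "payload": {
  "increments": [
    {"jaw": 0, "dx": 0.0003, "dy": 0, "dz": 0, "wx": 0, "wy": 0, "wz": 0},
    {"jaw": 0, "dx": 0.0003, "dy": 0, "dz": 0, "wx": 0, "wy": 0, "wz": 0}
  ]
}}

```text
clock: 18.4
eef_pos: [575.0, 214.8, 42.7]
tcp_rot: [[-0.999, 0.033, 0.001], [0.033, 0.999, 0.0], [-0.001, 0.0, -1.0]]
force: [5.0, 0.6, 0.6]
gripper_width: 15.6
grip_force: 59.5
```

>>> {"api": "drive_tool", "payload": {
  "increments": [
    {"jaw": 0, "dx": 0.0003, "dy": 0, "dz": 0, "wx": 0, "wy": 0, "wz": 0},
    {"jaw": 0, "dx": 0.0003, "dy": 0, "dz": 0, "wx": 0, "wy": 0, "wz": 0}
  ]
}}

```text
clock: 18.65
eef_pos: [574.4, 214.8, 42.8]
tcp_rot: [[-0.999, 0.033, 0.001], [0.033, 0.999, 0.0], [-0.001, 0.0, -1.0]]
force: [5.0, 0.0, 1.3]
gripper_width: 15.3
grip_force: 59.5
```

>>> {"api": "drive_tool", "payload": {
  "increments": [
    {"jaw": 0, "dx": 0.0003, "dy": 0, "dz": 0, "wx": 0, "wy": 0, "wz": 0},
    {"jaw": 0, "dx": 0.0003, "dy": 0, "dz": 0, "wx": 0, "wy": 0, "wz": 0}
  ]
}}

```text
clock: 18.9
eef_pos: [573.8, 214.8, 42.8]
tcp_rot: [[-0.999, 0.033, 0.001], [0.033, 0.999, 0.0], [-0.001, 0.0, -1.0]]
force: [5.2, -0.5, 0.2]
gripper_width: 15.9
grip_force: 59.5
```

>>> {"api": "drive_tool", "payload": {
  "increments": [
    {"jaw": 0, "dx": 0.0003, "dy": 0, "dz": 0, "wx": 0, "wy": 0, "wz": 0},
    {"jaw": 0, "dx": 0.0003, "dy": 0, "dz": 0, "wx": 0, "wy": 0, "wz": 0}
  ]
}}

```text
clock: 19.15
eef_pos: [573.3, 214.8, 42.8]
tcp_rot: [[-0.999, 0.033, 0.001], [0.033, 0.999, 0.0], [-0.001, 0.0, -1.0]]
force: [5.2, 1.2, 1.1]
gripper_width: 15.7
grip_force: 59.5
```

```bash
cat > gap.py <<'E'
from h import *
f=grab_frame("wrist"); im=f["color"]
h=cv2.cvtColor(im,cv2.COLOR_BGR2HSV); k=(h[...,0]<28)&(h[...,0]>8)&(h[...,1]>130)&(h[...,2]>90); k[:,:260]=0;k[:,315:]=0
v,u=np.where(k); print("brass",len(v),v.min(),v.max()); g=im.mean(2)[55:95,280:290].mean(1); print(g.astype(int).tolist())
F=[]
for _ in range(6): s=env.get_state(); F.append(s["force"])
print(s["clock"],s["eef_pos"],np.mean(F,0))
E
python3 gap.py
```

```text
brass 76 77 82
[67, 61, 77, 119, 145, 152, 152, 152, 152, 152, 152, 151, 152, 152, 152, 152, 152, 151, 151, 150, 137, 115, 112, 120, 121, 117, 111, 100, 85, 72, 69, 68, 69, 69, 68, 68, 68, 68, 68, 68]
19.2 [573.23205208 214.82735765  42.76505636] [ 4.94667747 -0.53132327  0.55195971]
```

The pin's brass now shows only in rows 76–83, right up to the tail edge, so contact is close or just made. I'll continue in fine steps to feel the spring.

>>> {"api": "drive_tool", "payload": {
  "increments": [
    {"jaw": 0, "dx": 0.0003, "dy": 0, "dz": 0, "wx": 0, "wy": 0, "wz": 0},
    {"jaw": 0, "dx": 0.0003, "dy": 0, "dz": 0, "wx": 0, "wy": 0, "wz": 0}
  ]
}}

```text
clock: 19.45
eef_pos: [572.7, 214.9, 42.8]
tcp_rot: [[-0.999, 0.033, 0.001], [0.033, 0.999, 0.0], [-0.001, 0.0, -1.0]]
force: [4.7, 1.2, 0.3]
gripper_width: 15.8
grip_force: 59.5
```

```bash
python3 gap.py
```

```text
brass 54 79 82
[70, 70, 65, 62, 94, 136, 151, 152, 152, 152, 151, 152, 152, 152, 152, 152, 152, 152, 151, 152, 152, 149, 133, 110, 112, 116, 111, 101, 85, 72, 69, 68, 68, 69, 68, 68, 69, 69, 68, 68]
19.5 [572.68318331 214.83959979  42.75619363] [5.535292   0.7566815  1.12594679]
```

>>> {"api": "drive_tool", "payload": {
  "increments": [
    {"jaw": 0, "dx": 0.0003, "dy": 0, "dz": 0, "wx": 0, "wy": 0, "wz": 0}
  ]
}}

```text
clock: 19.62
eef_pos: [572.4, 214.9, 42.8]
tcp_rot: [[-0.999, 0.033, 0.001], [0.033, 0.999, 0.0], [-0.001, 0.0, -1.0]]
force: [5.7, -0.4, 0.2]
gripper_width: 15.6
grip_force: 59.5
```

>>> {"api": "drive_tool", "payload": {
  "increments": [
    {"jaw": 0, "dx": 0.0003, "dy": 0, "dz": 0, "wx": 0, "wy": 0, "wz": 0}
  ]
}}

```text
clock: 19.75
eef_pos: [572.2, 214.9, 42.8]
tcp_rot: [[-0.999, 0.033, 0.001], [0.033, 0.999, 0.0], [-0.001, 0.0, -1.0]]
force: [6.3, 0.9, 0.0]
gripper_width: 15.4
grip_force: 59.5
```

```bash
python3 gap.py
```

```text
brass 25 81 82
[65, 68, 71, 69, 63, 68, 104, 139, 152, 152, 152, 152, 152, 152, 152, 152, 151, 152, 152, 152, 151, 151, 151, 142, 121, 105, 104, 101, 86, 72, 69, 69, 70, 68, 68, 69, 69, 69, 68, 69]
19.8 [572.13273164 214.87641036  42.77542665] [5.34660787 1.08111938 0.91914454]
```

>>> {"api": "drive_tool", "payload": {
  "increments": [
    {"jaw": 0, "dx": 0.0003, "dy": 0, "dz": 0, "wx": 0, "wy": 0, "wz": 0}
  ]
}}

```text
clock: 19.92
eef_pos: [571.9, 214.9, 42.8]
tcp_rot: [[-0.999, 0.033, 0.001], [0.033, 0.999, 0.0], [-0.001, 0.0, -1.0]]
force: [6.1, -0.0, 0.7]
gripper_width: 15.6
grip_force: 59.5
```

>>> {"api": "drive_tool", "payload": {
  "increments": [
    {"jaw": 0, "dx": 0.0003, "dy": 0, "dz": 0, "wx": 0, "wy": 0, "wz": 0}
  ]
}}

```text
clock: 20.05
eef_pos: [571.6, 214.9, 42.8]
tcp_rot: [[-0.999, 0.033, 0.001], [0.033, 0.999, 0.0], [-0.001, 0.0, -1.0]]
force: [5.7, 0.7, -0.3]
gripper_width: 15.5
grip_force: 59.5
```

```bash
python3 gap.py
```

```text
Traceback (most recent call last):
  File "gap.py", line 4, in <module>
    v,u=np.where(k); print("brass",len(v),v.min(),v.max()); g=im.mean(2)[55:95,280:290].mean(1); print(g.astype(int).tolist())
                                          ~~~~~^^
ValueError: zero-size array to reduction operation minimum which has no identity
```

>>> {"api": "drive_tool", "payload": {
  "increments": [
    {"jaw": 0, "dx": 0.0003, "dy": 0, "dz": 0, "wx": 0, "wy": 0, "wz": 0}
  ]
}}

```text
clock: 20.23
eef_pos: [571.4, 214.9, 42.8]
tcp_rot: [[-0.999, 0.033, 0.001], [0.033, 0.999, 0.0], [-0.001, 0.0, -1.0]]
force: [5.7, 0.5, 0.3]
gripper_width: 15.6
grip_force: 59.5
```

>>> {"api": "drive_tool", "payload": {
  "increments": [
    {"jaw": 0, "dx": 0.0003, "dy": 0, "dz": 0, "wx": 0, "wy": 0, "wz": 0}
  ]
}}

```text
clock: 20.35
eef_pos: [571.2, 214.9, 42.8]
tcp_rot: [[-0.999, 0.033, 0.002], [0.033, 0.999, 0.0], [-0.002, 0.0, -1.0]]
force: [6.6, -0.1, -0.6]
gripper_width: 15.8
grip_force: 59.4
```

>>> {"api": "drive_tool", "payload": {
  "increments": [
    {"jaw": 0, "dx": 0.0003, "dy": 0, "dz": 0, "wx": 0, "wy": 0, "wz": 0}
  ]
}}

```text
clock: 20.48
eef_pos: [571.1, 214.9, 42.8]
tcp_rot: [[-0.999, 0.034, 0.002], [0.034, 0.999, 0.0], [-0.002, 0.0, -1.0]]
force: [8.3, 0.1, -1.2]
gripper_width: 16.0
grip_force: 59.4
```

>>> {"api": "drive_tool", "payload": {
  "increments": [
    {"jaw": 0, "dx": 0.0003, "dy": 0, "dz": 0, "wx": 0, "wy": 0, "wz": 0}
  ]
}}

```text
clock: 20.6
eef_pos: [571.0, 214.9, 42.8]
tcp_rot: [[-0.999, 0.034, 0.002], [0.034, 0.999, 0.0], [-0.002, 0.0, -1.0]]
force: [7.8, -0.3, -2.5]
gripper_width: 15.3
grip_force: 59.3
```

The position is stalling at x≈571.1, so the pin's travel has ended; contact began around 573.6. I'll back off about 1.2 mm so the pin is only lightly pressed.

>>> {"api": "drive_tool", "payload": {
  "increments": [
    {"jaw": 0, "dx": -0.0005, "dy": 0, "dz": 0, "wx": 0, "wy": 0, "wz": 0},
    {"jaw": 0, "dx": -0.0005, "dy": 0, "dz": 0, "wx": 0, "wy": 0, "wz": 0},
    {"jaw": 0, "dx": 0, "dy": 0, "dz": 0, "wx": 0, "wy": 0, "wz": 0}
  ]
}}

```text
clock: 20.98
eef_pos: [571.1, 214.9, 42.7]
tcp_rot: [[-0.999, 0.033, 0.001], [0.033, 0.999, 0.0], [-0.001, 0.0, -1.0]]
force: [5.1, 0.4, 2.9]
gripper_width: 15.4
grip_force: 59.5
```

>>> {"api": "drive_tool", "payload": {
  "increments": [
    {"jaw": 0, "dx": -0.0003, "dy": 0, "dz": 0, "wx": 0, "wy": 0, "wz": 0},
    {"jaw": 0, "dx": -0.0003, "dy": 0, "dz": 0, "wx": 0, "wy": 0, "wz": 0}
  ]
}}

```text
clock: 21.22
eef_pos: [571.1, 214.9, 42.7]
tcp_rot: [[-0.999, 0.033, -0.0], [0.033, 0.999, 0.0], [0.0, 0.0, -1.0]]
force: [2.0, -0.2, 5.8]
gripper_width: 15.5
grip_force: 59.7
```

>>> {"api": "drive_tool", "payload": {
  "increments": [
    {"jaw": 0, "dx": -0.0004, "dy": 0, "dz": -0.0003, "wx": 0, "wy": 0, "wz": 0},
    {"jaw": 0, "dx": -0.0004, "dy": 0, "dz": -0.0002, "wx": 0, "wy": 0, "wz": 0},
    {"jaw": 0, "dx": 0, "dy": 0, "dz": 0, "wx": 0, "wy": 0, "wz": 0}
  ]
}}

```text
clock: 21.6
eef_pos: [571.1, 214.9, 42.7]
tcp_rot: [[-0.999, 0.033, -0.002], [0.033, 0.999, 0.0], [0.002, 0.0, -1.0]]
force: [-0.4, 2.0, 5.4]
gripper_width: 15.7
grip_force: 59.7
```

>>> {"api": "drive_tool", "payload": {
  "increments": [
    {"jaw": 0, "dx": -0.0004, "dy": 0, "dz": 0, "wx": 0, "wy": 0, "wz": 0},
    {"jaw": 0, "dx": -0.0004, "dy": 0, "dz": 0, "wx": 0, "wy": 0, "wz": 0}
  ]
}}

```text
clock: 21.85
eef_pos: [571.2, 214.8, 42.7]
tcp_rot: [[-0.999, 0.033, -0.003], [0.033, 0.999, 0.0], [0.003, 0.0, -1.0]]
force: [-6.1, 3.3, 7.9]
gripper_width: 15.6
grip_force: 59.9
```

>>> {"api": "drive_tool", "payload": {
  "increments": [
    {"jaw": 0, "dx": 0, "dy": 0, "dz": -0.0005, "wx": 0, "wy": 0, "wz": 0},
    {"jaw": 0, "dx": -0.0003, "dy": 0, "dz": 0, "wx": 0, "wy": 0, "wz": 0},
    {"jaw": 0, "dx": 0, "dy": 0, "dz": 0, "wx": 0, "wy": 0, "wz": 0}
  ]
}}

```text
clock: 22.22
eef_pos: [572.8, 214.6, 42.9]
tcp_rot: [[-0.999, 0.033, -0.001], [0.033, 0.999, -0.0], [0.001, -0.0, -1.0]]
force: [-0.8, 1.1, -4.1]
gripper_width: 16.0
grip_force: 59.1
```

>>> {"api": "drive_tool", "payload": {
  "increments": [
    {"jaw": 0, "dx": -0.0003, "dy": 0, "dz": 0, "wx": 0, "wy": 0, "wz": 0},
    {"jaw": 0, "dx": 0, "dy": 0, "dz": 0, "wx": 0, "wy": 0, "wz": 0}
  ]
}}

```text
clock: 22.48
eef_pos: [573.2, 214.5, 43.0]
tcp_rot: [[-0.999, 0.033, -0.001], [0.033, 0.999, -0.0], [0.001, -0.0, -1.0]]
force: [-0.8, 2.1, -8.1]
gripper_width: 15.7
grip_force: 58.8
```

It slipped back a little too far, to 573.2. I'll restore the height and ease forward to about 572.2.

>>> {"api": "drive_tool", "payload": {
  "increments": [
    {"jaw": 0, "dx": 0.0003, "dy": 0, "dz": 0.0005, "wx": 0, "wy": 0, "wz": 0},
    {"jaw": 0, "dx": 0.0003, "dy": 0, "dz": 0.0003, "wx": 0, "wy": 0, "wz": 0},
    {"jaw": 0, "dx": 0.0003, "dy": 0, "dz": 0, "wx": 0, "wy": 0, "wz": 0}
  ]
}}

```text
clock: 22.85
eef_pos: [573.2, 214.7, 43.0]
tcp_rot: [[-0.999, 0.034, 0.001], [0.034, 0.999, -0.0], [-0.001, -0.0, -1.0]]
force: [1.7, 0.3, -4.4]
gripper_width: 15.7
grip_force: 58.9
```

>>> {"api": "drive_tool", "payload": {
  "increments": [
    {"jaw": 0, "dx": 0.0003, "dy": 0, "dz": 0, "wx": 0, "wy": 0, "wz": 0},
    {"jaw": 0, "dx": 0.0003, "dy": 0, "dz": 0, "wx": 0, "wy": 0, "wz": 0}
  ]
}}

```text
clock: 23.1
eef_pos: [572.7, 214.7, 43.0]
tcp_rot: [[-0.999, 0.034, 0.001], [0.034, 0.999, 0.0], [-0.001, 0.0, -1.0]]
force: [2.5, 0.3, -3.8]
gripper_width: 15.7
grip_force: 58.9
```

>>> {"api": "drive_tool", "payload": {
  "increments": [
    {"jaw": 0, "dx": 0.0003, "dy": 0, "dz": 0.0003, "wx": 0, "wy": 0, "wz": 0},
    {"jaw": 0, "dx": 0.0002, "dy": 0, "dz": 0.0003, "wx": 0, "wy": 0, "wz": 0},
    {"jaw": 0, "dx": 0, "dy": 0, "dz": 0, "wx": 0, "wy": 0, "wz": 0}
  ]
}}

```text
clock: 23.48
eef_pos: [572.3, 214.8, 42.7]
tcp_rot: [[-0.999, 0.034, 0.002], [0.034, 0.999, 0.0], [-0.002, 0.0, -1.0]]
force: [3.2, 0.5, 3.7]
gripper_width: 15.8
grip_force: 59.4
```

>>> {"api": "drive_tool", "payload": {
  "increments": [
    {"jaw": 0, "dx": -0.0004, "dy": 0, "dz": -0.0001, "wx": 0, "wy": 0, "wz": 0},
    {"jaw": 0, "dx": 0, "dy": 0, "dz": 0, "wx": 0, "wy": 0, "wz": 0}
  ]
}}

```text
clock: 23.72
eef_pos: [572.3, 214.8, 42.7]
tcp_rot: [[-0.999, 0.034, 0.001], [0.034, 0.999, 0.0], [-0.001, 0.0, -1.0]]
force: [2.7, -0.8, 5.4]
gripper_width: 15.7
grip_force: 59.7
```

```bash
sed -i 's/v.min(),v.max())/v.min() if len(v) else 0)/' gap.py; python3 gap.py
```

```text
brass 39 80
[67, 70, 70, 65, 62, 94, 136, 151, 152, 152, 152, 152, 151, 152, 152, 152, 152, 152, 152, 151, 152, 152, 149, 133, 110, 108, 110, 101, 85, 72, 69, 68, 69, 68, 68, 68, 67, 68, 69, 69]
23.775 [572.33952664 214.82135502  42.69686724] [ 2.05559882 -1.32251706  5.96889595]
```

>>> {"api": "drive_tool", "payload": {
  "increments": [
    {"jaw": 0, "dx": -0.0003, "dy": 0, "dz": -0.0004, "wx": 0, "wy": 0, "wz": 0},
    {"jaw": 0.02, "dx": 0, "dy": 0, "dz": 0, "wx": 0, "wy": 0, "wz": 0},
    {"jaw": 0.026, "dx": 0, "dy": 0, "dz": 0, "wx": 0, "wy": 0, "wz": 0},
    {"jaw": 0.034, "dx": 0, "dy": 0, "dz": 0, "wx": 0, "wy": 0, "wz": 0},
    {"jaw": 0.04, "dx": 0, "dy": 0, "dz": 0, "wx": 0, "wy": 0, "wz": 0},
    {"jaw": 0.045, "dx": 0, "dy": 0, "dz": 0, "wx": 0, "wy": 0, "wz": 0},
    {"jaw": 0.045, "dx": 0, "dy": 0, "dz": 0, "wx": 0, "wy": 0, "wz": 0}
  ]
}}

```text
clock: 24.65
eef_pos: [572.2, 214.8, 42.6]
tcp_rot: [[-0.999, 0.033, -0.0], [0.033, 0.999, 0.0], [0.0, -0.0, -1.0]]
force: [-0.5, -0.0, -0.3]
gripper_width: 44.5
grip_force: 0.0
```

```bash
python3 gap.py
```

```text
brass 30 80
[65, 69, 71, 70, 63, 74, 115, 143, 152, 153, 153, 153, 153, 153, 153, 152, 153, 152, 153, 152, 152, 153, 151, 140, 116, 107, 108, 104, 90, 75, 69, 69, 68, 68, 68, 68, 69, 69, 69, 69]
24.7 [572.22837545 214.74764906  42.62209081] [0.2850444  0.08374075 0.56396428]
```

>>> {"api": "drive_tool", "payload": {
  "increments": [
    {"jaw": 0.045, "dx": 0, "dy": 0, "dz": -0.005, "wx": 0, "wy": 0, "wz": 0},
    {"jaw": 0.045, "dx": 0, "dy": 0, "dz": -0.015, "wx": 0, "wy": 0, "wz": 0},
    {"jaw": 0.045, "dx": 0, "dy": 0, "dz": -0.02, "wx": 0, "wy": 0, "wz": 0},
    {"jaw": 0.045, "dx": 0, "dy": 0, "dz": -0.03, "wx": 0, "wy": 0, "wz": 0},
    {"jaw": 0.045, "dx": 0, "dy": 0, "dz": -0.03, "wx": 0, "wy": 0, "wz": 0},
    {"jaw": 0.045, "dx": 0, "dy": 0, "dz": -0.02, "wx": 0, "wy": 0, "wz": 0},
    {"jaw": 0.045, "dx": 0, "dy": 0, "dz": 0, "wx": 0, "wy": 0, "wz": 0},
    {"jaw": 0.045, "dx": 0, "dy": 0, "dz": 0, "wx": 0, "wy": 0, "wz": 0}
  ]
}}

```text
clock: 25.7
eef_pos: [571.9, 214.7, 162.4]
tcp_rot: [[-0.999, 0.033, -0.0], [0.033, 0.999, -0.0], [0.0, -0.0, -1.0]]
force: [-0.3, -0.8, -0.3]
gripper_width: 45.6
grip_force: 0.0
```

Run:
```python
from h import *
f=grab_frame("wrist"); s=grab_frame("scene")
cr=lambda im,x,y,w,h,W=400,H=300:cv2.resize(im[y:y+h,x:x+w],(W,H),interpolation=cv2.INTER_CUBIC)
a=f["color"]
cv2.imwrite("pics/w8.png",np.vstack([np.hstack([cr(a,0,0,560,420),cr(s["color"],160,240,120,90)]),np.hstack([cr(a,230,60,120,90),cr(s["color"],120,140,240,180)])]))
```

```text
(no output)
```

View pics/w8.png

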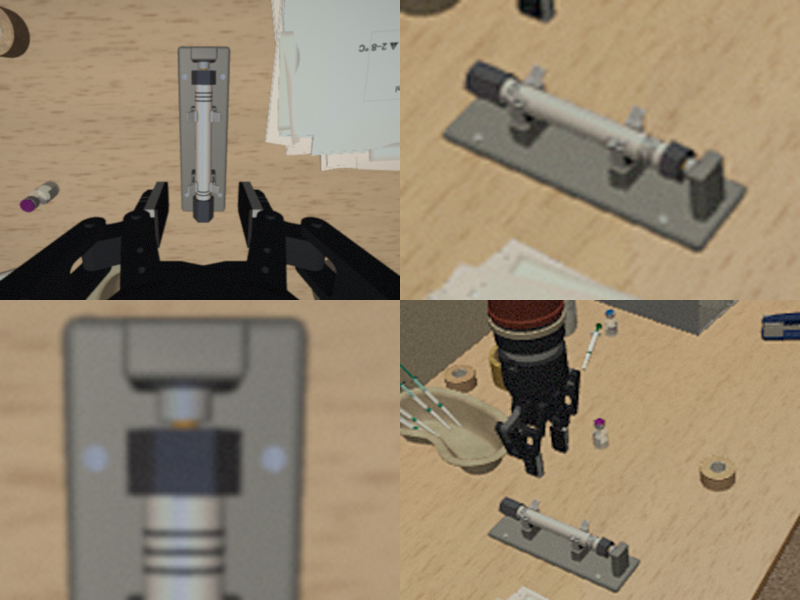

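The torch sits level in both clips with its tail against the pin (brass sliver at (185,425) in the lower-left panel). The vial and roll are still standing where they were, and the gripper is clear. Handing in.

```bash
python3 -c "
from station import hand_in
print(hand_in())"
```

```text
the job is handed in; nothing more can be done
None
```

The pen torch is snapped into both clips with its tail lightly pressing the contact pin; the vial and plaster roll were not moved, the gripper has let go, and the job is handed in.

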